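# Drive a worn bush out of a gearbox block

### The job

Take the long slim drift from the punch rack, feel for the guide hole in the block's black cover, and gently press the tight brass bush out through the bottom of the block so that it drops into the tray under it. Then stand the drift back in its place in the rack and leave everything else as it was. Press steadily and never hard: neither the cover nor the bush may take more than 25 N.

Things in the scene. Friction and masses are not known exactly. Their poses are not given: they have to be found in the camera images.
- fixture: fixed fixture; origin: centre of its underside on the bench, z = vertical bore axis. Aluminium block, 70 mm in x, 94 mm in y, its underside 45 mm and top 85 mm above the bench, with a through bore of 28 mm; it stands on two steel cheeks (12 mm thick, inner faces at y = +-35 mm) over a tray. A black round plastic cover is fixed on the block's top
- cover_top (a point): point of the bore axis level with the cover's top, 93 mm above the bench. The cover is a fixed black disc, 56 mm wide, 8 mm thick, with a 13 mm through hole in its middle that guides the drift. It was fitted off-centre: the hole's centre lies 5 mm away from this point in a level direction that differs each time and is NOT measured: find it by eye or feel. It stays put; it cracks above 25 N
- tray (a point): centre of the tray floor, on the bore axis, 5 mm above the bench. The tray lies under the block between the cheeks, with 12 mm high lips at x = +-53 mm (fixture axes), and is open to view from both x sides
- bush: brass bush to drive out: cylinder 26 mm wide, 20 mm tall, 4 mm hole, 80 g; origin: centre of its underside, z along it. Starts upright in the lower bore, underside 46 to 49 mm above the bench (top 24 to 27 mm below the cover's top), gripped by spring shoes: it takes roughly 5 to 16 N to push down (differs each time) for up to 19 mm, then falls free. Soft: bruised above 25 N
- drift: the drift: upright steel tool 125 mm long, 130 g; origin: centre of its nose tip (lower end), z up along it. Nose 10 mm wide, 65 mm long, chamfered tip; above it a round handle 20 mm wide, 60 mm long. Starts nose down in one rack hole, shoulder on the rack: tip 20 mm, handle 85 to 145 mm above the bench. Tip 50 mm below the cover's top = bush out; at 65 mm the shoulder meets the cover
- rack: fixed plywood punch rack, 60 mm in x, 200 mm in y, origin at the centre of its underside. Its top plate (12 mm thick, top face 85 mm above the bench) is open below so that the noses can be seen; three through holes of 15 mm diameter with a 1 mm chamfer in a row along its y, 60 mm apart. The three punches stand in them in any order
- slot0 (a point): centre of the rack hole at y = -60 mm of the rack, at its top face, 85 mm above the bench
- slot1 (a point): centre of the rack hole at y = 0 mm of the rack, at its top face, 85 mm above the bench
- slot2 (a point): centre of the rack hole at y = 60 mm of the rack, at its top face, 85 mm above the bench
- broad_punch: bystander: broad punch standing in the rack, handle like the drift's but nose 13 mm in diameter and 65 mm long, too wide for the hole in the cover
- stub_punch: bystander: stub punch standing in the rack, handle like the drift's but nose only 25 mm long (10 mm diameter), too short to do the job
- module: bystander: small loose circuit board, 60 x 45 x 16 mm, on the bench between the fixture and the rack
- breadboard: bystander: white plug board 55 x 165 x 10 mm beyond the work
- jar: bystander: small closed amber jar, 40 mm diameter, 50 mm tall, beyond the work
- mug: bystander: white mug, 76 mm diameter, 85 mm tall, on the left
- driver: bystander: screwdriver lying on the right
- wheel: bystander: small rubber-tyred wheel lying flat, 64 mm diameter, 25 mm high, beyond the work
Not all that is in view belongs to the job. What is shaped like the fixture but red is not meant.

How it is judged (in metres and radians):
On the way, in this order (a step that is already met when the one before it is completed fails the run):
1. the drift is lifted clear of the rack (height (world z) of drift above 0.09 m), for 0.1 s.
2. the drift's nose is through the cover's hole and presses on the bush (z of drift in the frame of fixture below 0.08 m and horizontal distance between drift and fixture below 0.01 m and contact force between drift and bush above 2 N), for 0.05 s.
3. the bush is out of the bore and lies in the tray (z of bush in the frame of fixture below 0.028 m and x of bush in the frame of fixture between -0.051 and 0.051 m and y of bush in the frame of fixture between -0.036 and 0.036 m), for 0.2 s.
At the end, for the whole second after the job is handed in: the bush lies at rest in the tray under the block (origin below 28 mm, within 51 mm in x and 36 mm in y of the fixture's centre); the drift stands released, at rest and upright (0.1 rad) in a rack hole, within 6 mm of its centre, shoulder down on the rack (tip 60 to 68 mm below its top) (all of step 3 and linear speed of each of bush, drift below 0.02 m/s and ((horizontal distance between drift and slot0 below 0.006 m and z of drift in the frame of slot0 between -0.068 and -0.06 m) or (horizontal distance between drift and slot1 below 0.006 m and z of drift in the frame of slot1 between -0.068 and -0.06 m) or (horizontal distance between drift and slot2 below 0.006 m and z of drift in the frame of slot2 between -0.068 and -0.06 m)) and angle between drift's own z axis and vertical below 0.1 rad); the robot touches nothing.
It fails at once if more than 25 N between the drift and the block with its cover (contact force between drift and fixture above 25 N).
It fails at once if more than 25 N between the drift and the bush (contact force between drift and bush above 25 N).
It fails at once if a bystander is moved by more than 20 mm (distance of any of broad_punch, stub_punch, module, breadboard, jar, mug, driver, wheel from where it was at the start of the episode above 0.02 m).
It also fails if it takes over 69 s, if anything falls off the work surface, if the arm or the gripper's body presses on something with over 40 N, if the wrist force passes 120 N, or if a joint passes its speed limit or range.

### The arm

A 6-joint arm with a two-finger parallel gripper is mounted at the origin on the work surface. World frame = base frame: x ahead of the robot, y to its left, z up, the work surface at z = 0. Lengths are in m, angles in degrees, forces in N, time in s.
With the tool pointing down it reaches from about 0.325 to 0.85 m from the base axis. Payload 15.5 kg.
Tool frame: the origin (TCP) lies at the very end of the fingers, on their centre line; the grasp point (between the pads) lies arm.grip_depth behind it (arm.grip_depth is the distance from the TCP to the grasp point, in m); z points along the fingers, y is the direction in which the jaws open and shut (so a half turn about z gives the same grasp; the last joint's range is limited). The gripper opens to 91 mm and grips with 3 to 60 N. Pads are 32 mm wide; open, the fingers measure 118 mm over their backs; the gripper's body (76 mm by 178 mm) begins 60 mm behind the grasp point.
Start: joints at [-78.81, 28.281, 77.091, -0, 74.628, -5.472], TCP at [0.179, -0.599, 0.214] pointing down, gripper open.
Joint ranges: [-166.48, 166.48], [-47.26, 123.95], [12.59, 153.08], [-70.14, 250.14], [6.76, 159.57], [-176.63, 176.63]. Speed limits (degrees/s): [108.29, 108.29, 147.25, 172.46, 172.46, 172.46].

### API

Orientations are given as a 3x3 rotation matrix whose columns are the frame's x, y, z axes.
In Python, from rig import arm gives the robot as it stands. Calls block until the motion is done:
- arm.move_to(position, orientation): joint-space move of the TCP to a pose.
- arm.move_l(position, orientation=None, feed=0.15): straight line of the TCP; orientation=None keeps the orientation; feed is the mean speed in m/s.
- arm.move_joints(angles): joint-space move.
- arm.grip(opening): finger opening in m; the grip force is fixed at half the most; returns when the fingers have stopped.
- arm.sleep(seconds).
- arm.solve_ik(position, orientation): joint angles nearest the present ones, or None.
- arm.snapshot(name): name is "scene" or "top" or "wrist"; returns the picture (400x640x3 uint8, red, green, blue); there is no depth.
- arm.get_calibration(name): a dict with "intrinsics" (3x3 intrinsics, pixels), "cam_to_world" (4x4, takes a point from camera to world coordinates). Camera axes: x right, y down, z forward; pixel columns grow to the right and rows downward; lengths in m; the calibration is good to about 2 mm. A picture is of the moment at which its call begins: read the wrist's pose just before it. get_calibration takes no time and is no camera call; for the wrist camera it gives the pose at the moment of the call.
A pose or a line that the arm cannot do raises arm.Unreachable and nothing moves.
- arm.sign_off(): hands the job in, once; it reports no verdict.
Readings, each from a call of its own:
- arm.current_t(): time.
- arm.current_joint_positions(): joint angles.
- arm.current_dq(): joint speeds.
- arm.current_tau(): joint torques, N m.
- arm.current_ee_pos(): TCP position.
- arm.current_tool_rot(): TCP orientation.
- arm.current_force(): force on the tool from outside, world axes, zero at the start.
- arm.current_torque(): the same for the moment, N m.
- arm.current_width(): finger opening in m.
Only numpy, scipy, OpenCV 4.12 (cv2) and the standard library are available. Lean on these libraries where they do the work, as an engineer would, in place of code of your own. Each camera call takes 0.05 s, during which the arm holds its last target. There are 200 camera calls.

## Working session

There is one attempt and no reset: what is moved stays moved. The work goes in short steps, each a Python script; the robot and the scene stay as the last script left them, time stands still between calls to the robot, and variables do not carry over. Pictures are saved under pics/ and viewed, about 8 in all and at most 12, crops included, and the job is handed in when it is done.

```bash
ls; mkdir -p pics
python3 - <<'E'
from rig import arm
import cv2,numpy as np
for n in("scene","top"):
    im=arm.snapshot(n); cv2.imwrite(f"pics/{n}0.png",im[:,:,::-1])
    c=arm.get_calibration(n); print(n,c["intrinsics"].round(1).tolist(),c["cam_to_world"].round(4).tolist())
print(arm.grip_depth,arm.current_t(),arm.current_tool_rot())
E
```

```text
pics
scene [[511.0, 0.0, 324.4], [0.0, 511.0, 207.5], [0.0, 0.0, 1.0]] [[0.0326, 0.5918, -0.8054, 1.6248], [0.9995, -0.0229, 0.0236, -0.0446], [-0.0044, -0.8057, -0.5923, 0.8357], [0.0, 0.0, 0.0, 1.0]]
top [[373.8, 0.0, 316.8], [0.0, 373.8, 203.5], [0.0, 0.0, 1.0]] [[0.0167, -0.9913, 0.1305, 0.4312], [-0.9998, -0.0177, -0.006, -0.0083], [0.0083, -0.1304, -0.9914, 1.084], [0.0, 0.0, 0.0, 1.0]]
0.0188 0.1 [[ 9.58004577e-01  2.86752852e-01 -1.77984684e-04]
 [ 2.86752881e-01 -9.58004043e-01  1.01919116e-03]
 [ 1.21745925e-04 -1.02742742e-03 -9.99999465e-01]]
```

View pics/scene0.png

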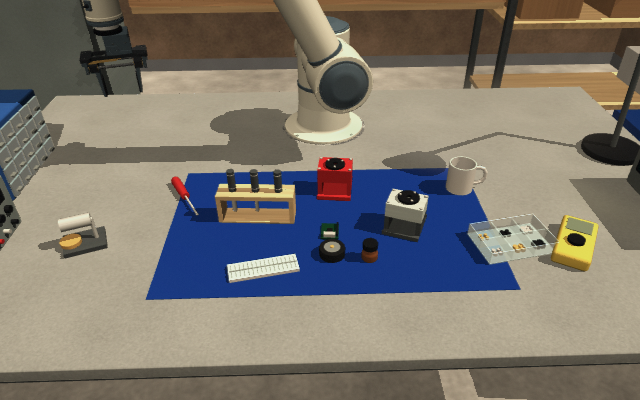

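View pics/top0.png

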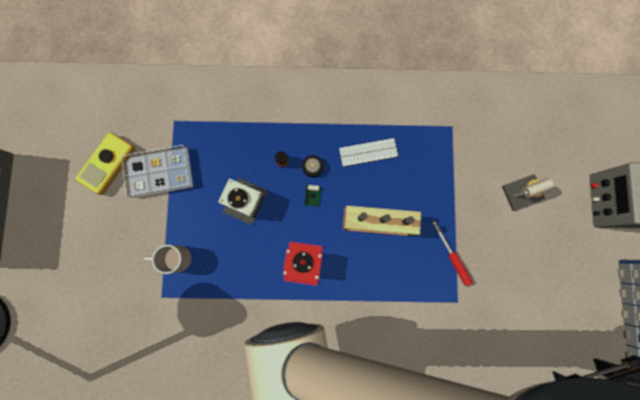

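```bash
cat > h.py <<'E'
import cv2,numpy as np
from rig import arm
def ray(cal,uv,z):
    K,T=cal["intrinsics"],cal["cam_to_world"]
    d=T[:3,:3]@np.linalg.solve(K,[uv[0],uv[1],1.]); o=T[:3,3]
    return (o+d*(z-o[2])/d[2])[:3]
def proj(cal,p):
    K,T=cal["intrinsics"],cal["cam_to_world"]
    q=K@(T[:3,:3].T@(np.asarray(p)-T[:3,3])); return q[:2]/q[2]
def down(yaw): # jaw (y) axis direction: yaw deg = direction of tool x
    a=np.radians(yaw); c,s=np.cos(a),np.sin(a)
    return np.array([[c,s,0],[s,-c,0],[0,0,-1.]])
E
python3 - <<'E'
from h import *
s=cv2.imread("pics/scene0.png");t=cv2.imread("pics/top0.png")
a=cv2.resize(s[160:235,205:305],(800,600)[0:1]+(600,),interpolation=cv2.INTER_CUBIC)
a=cv2.resize(a,(400,300)); 
b=cv2.resize(s[180:245,375:440],(400,300),interpolation=cv2.INTER_CUBIC)
c=cv2.resize(t[190:250,330:430],(400,300),interpolation=cv2.INTER_CUBIC)
d=cv2.resize(t[170:230,210:270],(400,300),interpolation=cv2.INTER_CUBIC)
cv2.imwrite("pics/crop1.png",np.vstack([np.hstack([a,b]),np.hstack([c,d])]))
ct=arm.get_calibration("top")
hsv=cv2.cvtColor(t,cv2.COLOR_BGR2HSV)
# non-blue blobs on mat
m=(~((hsv[...,0]>100)&(hsv[...,0]<130)&(hsv[...,1]>120))).astype(np.uint8); m[:124]=0;m[296:]=0;m[:,:175]=0;m[:,450:]=0
for k in cv2.findContours(m,cv2.RETR_EXTERNAL,cv2.CHAIN_APPROX_SIMPLE)[0]:
    if cv2.contourArea(k)>60:
        r=cv2.minAreaRect(k); print(np.round(r[0]),np.round(r[1]),round(r[2]), ray(ct,r[0],0.085).round(3))
w=arm.get_calibration("wrist"); R=arm.current_tool_rot();p=arm.current_ee_pos()
print("wrist in tool",(R.T@w["cam_to_world"][:3,:3]).round(3).tolist(),(R.T@(w["cam_to_world"][:3,3]-p)).round(4),w["intrinsics"].round(1).tolist())
E
```

```text
[183. 258.] [27. 16.] 90 [0.41  0.336 0.085]
[302. 263.] [38. 41.] 8 [0.403 0.021 0.085]
[443. 239.] [40.  6.] 65 [ 0.474 -0.352  0.085]
[382. 221.] [79. 26.] 5 [ 0.52  -0.19   0.085]
[313. 195.] [15. 21.] 4 [ 0.587 -0.003  0.085]
[241. 199.] [41. 39.] 24 [0.571 0.191 0.085]
[312. 166.] [20. 20.] 90 [0.666 0.    0.085]
[282. 159.] [14. 13.] 90 [0.684 0.084 0.085]
[184. 167.] [46. 18.] 90 [0.657 0.349 0.085]
[368. 152.] [20. 58.] 80 [ 0.709 -0.153  0.085]
[388. 125.] [  2. 121.] 90 [ 0.786 -0.21   0.085]
wrist in tool [[-0.0, -0.964, -0.265], [1.0, -0.0, 0.0], [-0.0, -0.265, 0.964]] [ 0.0732  0.0004 -0.1713] [[347.3, 0.0, 316.1], [0.0, 347.3, 198.9], [0.0, 0.0, 1.0]]
```

View pics/crop1.png

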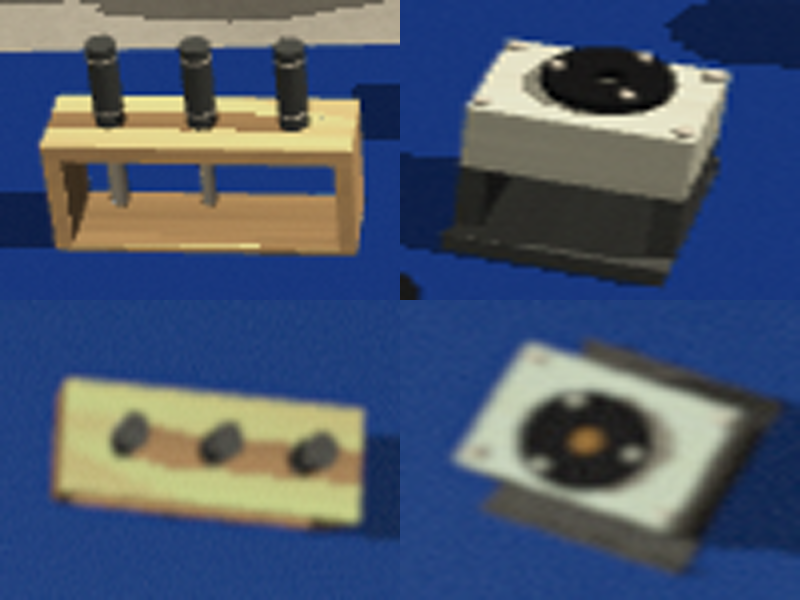

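```bash
cat >> h.py <<'E'
C=np.array([[0,-.9642,-.265],[1,0,0],[0,-.265,.9642]]); CT=np.array([.0732,.0004,-.1713])
def look(p,camz,yaw):
    """camera straight down over p at height camz; yaw = direction of the image's 'up'"""
    a=np.radians(yaw); up=np.array([np.cos(a),np.sin(a),0]); z=np.array([0,0,-1.]); y=-up; x=np.cross(y,z)
    R=np.c_[x,y,z]@C.T; pos=np.array([p[0],p[1],camz])-R@CT
    return pos,R
E
python3 - <<'E'
from h import *
s=cv2.imread("pics/scene0.png").astype(float)
for r in range(201,207):
    row=s[r,228:270]; bl=np.median(row,0); d=np.linalg.norm(row-bl,axis=1); print(r,"L",round(d[3:13].sum()),round(d[3:13].max()),"M",round(d[24:35].sum()),round(d[24:35].max()))
ct=arm.get_calibration("top")
h=ray(ct,(238,198),.093); print("hole",h)
hs=[ray(ct,(330+x/4,190+(y-300)/5),.145) for x,y in((137,425),(228,433),(320,445))]; print(np.round(hs,3))
rk=np.array([.52,-.195])
for n,p,cz,yaw in(("rack",hs[1],.40,0),("fix0",h,.30,0)):
    for y in (yaw,yaw+90,yaw-90,yaw+180):
        pos,R=look(p,cz,y); q=arm.solve_ik(pos,R); print(n,y,pos.round(3),None if q is None else np.round(q))
    pos,R=look(p,cz,yaw)
    arm.move_to(pos,R); c=arm.get_calibration("wrist"); im=arm.snapshot("wrist")
    cv2.imwrite(f"pics/{n}.png",im[:,:,::-1]); np.savez(f"pics/{n}.npz",**c); print(n,arm.current_t())
E
```

```text
201 L 402 82 M 414 88
202 L 460 102 M 368 100
203 L 480 102 M 395 119
204 L 447 100 M 363 100
205 L 471 100 M 366 100
206 L 458 102 M 339 100
hole [0.57287679 0.19657313 0.093     ]
[[ 0.528 -0.134  0.145]
 [ 0.525 -0.192  0.145]
 [ 0.52  -0.25   0.145]]
rack 0 [ 0.5   -0.192  0.215] [-33.  15. 102.  11.  51.  51.]
rack 90 [ 0.524 -0.217  0.215] [-36.  28.  80.  12.  82. -39.]
rack -90 [ 0.525 -0.167  0.215] [-14.  21.  91. -17.  64. 172.]
rack 180 [ 0.55  -0.192  0.215] [ -22.   33.   71.   -6.   91. -111.]
rack 2.0167
fix0 0 [0.548 0.197 0.115] [ 17.  27. 103.  -7.  36. 112.]
fix0 90 [0.572 0.171 0.115] [ 2. 32. 91. 18. 58. -8.]
fix0 -90 [0.573 0.222 0.115] [  24.   37.   79.  -15.   70. -151.]
fix0 180 [0.598 0.196 0.115] [ 11.  42.  69.   3.  84. -80.]
fix0 3.5667
```

```bash
python3 -c "
import cv2,numpy as np
a=cv2.imread('pics/rack.png');b=cv2.imread('pics/fix0.png')
cv2.imwrite('pics/v1.png',cv2.resize(np.vstack([a,b]),(480,600)))"
```

```text
(no output)
```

View pics/v1.png

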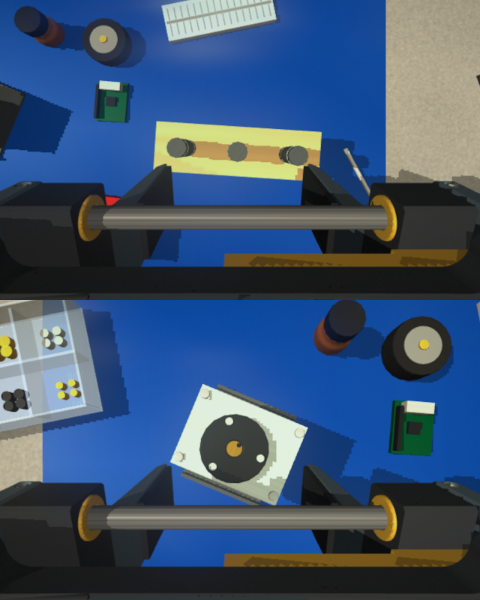

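```bash
cat > m.py <<'E'
from h import *
def load(n):
    return cv2.imread(f"pics/{n}.png"),dict(np.load(f"pics/{n}.npz"))
def fix(n):
    im,c=load(n); hsv=cv2.cvtColor(im,cv2.COLOR_BGR2HSV); g=hsv[...,2]
    y0,y1,x0,x1=80,265,180,460
    big=lambda m:max(cv2.findContours(m.astype(np.uint8),cv2.RETR_EXTERNAL,cv2.CHAIN_APPROX_NONE)[0],key=cv2.contourArea)
    def sub(m):
        z=np.zeros_like(m);z[y0:y1,x0:x1]=m[y0:y1,x0:x1];return z
    wh=sub((hsv[...,1]<60)&(g>150)); k=big(wh); hull=cv2.convexHull(k); r=cv2.minAreaRect(hull)
    print(n,"block",np.round(r,1) if 0 else r, ray(c,r[0],.085).round(4))
    inside=np.zeros_like(g); cv2.fillPoly(inside,[hull],1)
    dk=cv2.morphologyEx(((g<80)&(inside>0)).astype(np.uint8),cv2.MORPH_OPEN,np.ones((5,5)))
    k=cv2.convexHull(big(dk)); (u,v),R=cv2.minEnclosingCircle(k); print(" cover",(round(u),round(v)),round(R,1),ray(c,(u,v),.093).round(4))
    br=((hsv[...,0]>8)&(hsv[...,0]<30)&(hsv[...,1]>100)&(inside>0)); disc=np.zeros_like(g); cv2.fillPoly(disc,[k],1)
    br&=disc>0; kb=cv2.convexHull(big(br)); (u,v),R=cv2.minEnclosingCircle(kb); print(" brass",(round(u,1),round(v,1)),R,cv2.boundingRect(kb),"z85",ray(c,(u,v),.085).round(4),"z93",ray(c,(u,v),.093).round(4))
    return ray(c,(u,v),.085)
def rack(n):
    im,c=load(n); hsv=cv2.cvtColor(im,cv2.COLOR_BGR2HSV); g=cv2.GaussianBlur(cv2.cvtColor(im,cv2.COLOR_BGR2GRAY),(3,3),0)
    for h in cv2.HoughCircles(g,cv2.HOUGH_GRADIENT,1,25,param1=100,param2=12,minRadius=10,maxRadius=17)[0]:
        p=ray(c,h[:2],.145)
        if abs(p[0]-.525)<.03 and -.28<p[1]<-.1: print(n,h.round(1),p.round(4))
E
python3 - <<'E'
from m import *
h=fix("fix0"); rack("rack")
pos,R=look(h,.30,180); arm.move_to(pos,R); c=arm.get_calibration("wrist"); im=arm.snapshot("wrist")
cv2.imwrite("pics/fix180.png",im[:,:,::-1]); np.savez("pics/fix180.npz",**c); print(arm.current_t())
fix("fix180")
im=cv2.imread("pics/rack.png")[150:260,190:450]; im2=cv2.imread("pics/fix180.png")[100:270,190:450]
cv2.imwrite("pics/v2.png",cv2.resize(np.vstack([im,im2]),None,fx=2,fy=2,interpolation=cv2.INTER_CUBIC))
E
```

```text
fix0 block ((318.2810974121094, 192.82546997070312), (151.923095703125, 113.76924133300781), 22.61986541748047) [0.5773 0.1939 0.085 ]
 cover (312, 198) 45.6 [0.5739 0.1977 0.093 ]
 brass (311.9, 197.9) 10.93741226196289 (301, 187, 22, 22) z85 [0.5741 0.1979 0.085 ] z93 [0.5741 0.1978 0.093 ]
rack [316.5 202.5  13.8] [ 0.5223 -0.1935  0.145 ]
rack [397.5 207.5  13. ] [ 0.5186 -0.2531  0.145 ]
rack [234.5 197.5  13. ] [ 0.526  -0.1332  0.145 ]
6.5417
fix180 block ((311.976318359375, 208.6568145751953), (152.3076934814453, 113.0769271850586), 22.61986541748047) [0.577  0.1941 0.085 ]
 cover (318, 204) 45.8 [0.5741 0.1979 0.093 ]
 brass (317.9, 203.9) 11.102341651916504 (308, 193, 22, 23) z85 [0.5741 0.1978 0.085 ] z93 [0.574  0.1977 0.093 ]
```

View pics/v2.png

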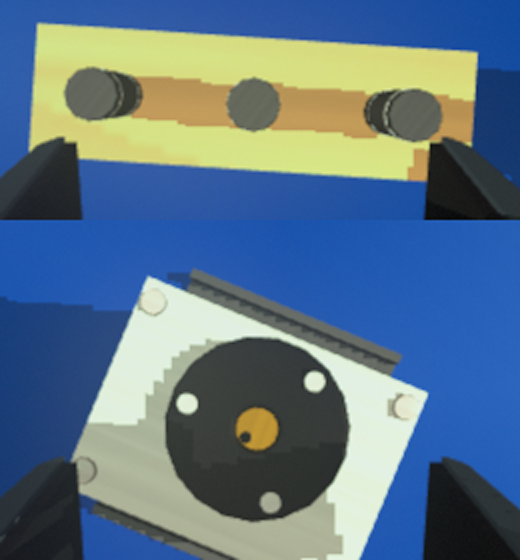

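Run:
```python
from h import *
D=np.array([.5223,-.1935]); 
for yaw in(86.5,-93.5):
    for p in([*D,.2],[.5741,.1978,.18]):
        q=arm.solve_ik(p,down(yaw)); print(yaw,None if q is None else np.round(q))
yaw=86.5; R=down(yaw)
arm.grip(.06)
arm.move_to([*D,.17],R); print(arm.current_t())
arm.move_l([*D,.0992],R,feed=.08); print("f",arm.current_force().round(2))
arm.grip(.0); print("w",arm.current_width(),"f",arm.current_force().round(2),arm.current_t())
arm.move_l([*D,.195],R,feed=.08); arm.sleep(.2)
print("w",arm.current_width(),"f",arm.current_force().round(2),arm.current_torque().round(3),arm.current_t())
for n in("scene","wrist"): cv2.imwrite(f"pics/lift_{n}.png",arm.snapshot(n)[:,:,::-1])
a=cv2.imread("pics/lift_scene.png")[100:240,190:330]; b=cv2.imread("pics/lift_wrist.png")
cv2.imwrite("pics/v3.png",np.hstack([cv2.resize(a,(400,400),interpolation=cv2.INTER_CUBIC),cv2.resize(b[100:400,120:420+100],(400,400))]))
```

```text
86.5 [-26.  24.  88.  -0.  68. -23.]
86.5 [13. 29. 82. -0. 69. 17.]
-93.5 [-26.  24.  88.  -0.  68. 157.]
-93.5 [  13.   29.   82.   -0.   69. -163.]
8.6833
f [-0.51 -0.69  0.78]
w 0.01969384141780457 f [-0.09 -0.53  2.28] 10.4167
w 0.019628122547188726 f [ 0.65  0.02 -1.51] [-0.029 -0.06   0.035] 11.9667
```

View pics/v3.png

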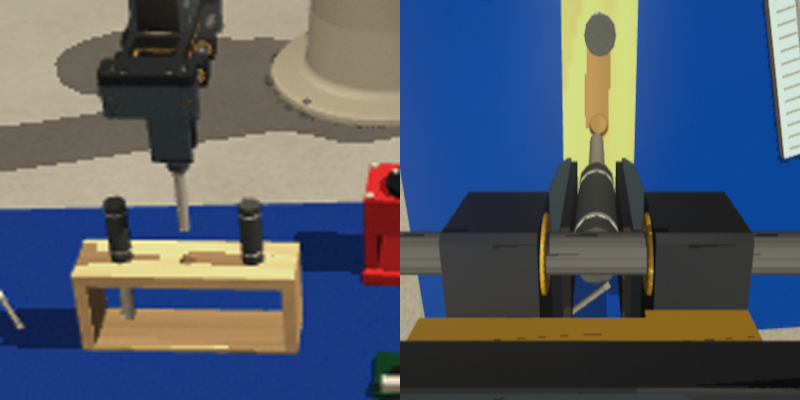

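Run:
```python
from h import *
H=np.array([.5741,.1978]); R=down(86.5); off=.0792
arm.move_l([*((H+[.5223,-.1935])/2),.215],R,feed=.25)
arm.move_l([*H,.105+off],R,feed=.2); arm.sleep(.3)
f0=arm.current_force(); print("f0",f0.round(2),arm.current_t())
c=arm.get_calibration("wrist"); cv2.imwrite("pics/hover.png",arm.snapshot("wrist")[:,:,::-1])
print("expected tip px",proj(c,[*H,.105]).round(1),"hole px",proj(c,[*H,.093]).round(1))
np.save("f0.npy",f0)
z=.105
while z>.0835:
    z-=.001; arm.move_l([*H,z+off],R,feed=.02); f=arm.current_force()-f0
    if np.abs(f).max()>1.5: print(round(z,4),f.round(2))
    if np.abs(f).max()>4: print("stop"); break
arm.sleep(.2);print(z,(arm.current_force()-f0).round(2),arm.current_ee_pos().round(4),arm.current_t())
cv2.imwrite("pics/in.png",arm.snapshot("wrist")[:,:,::-1])
a=cv2.imread("pics/hover.png")[90:300,220:420];b=cv2.imread("pics/in.png")[90:300,220:420]
cv2.imwrite("pics/v4.png",cv2.resize(np.hstack([a,b]),None,fx=2,fy=2))
```

```text
f0 [-0.81  0.32 -1.05] 14.4583
expected tip px [317.8 204.5] hole px [317.7 200.2]
0.083 [ 1.58  0.12 -0.52]
0.08299999999999998 [ 0.86 -0.51 -1.2 ] [0.5741 0.1978 0.1622] 20.2083
```

View pics/v4.png

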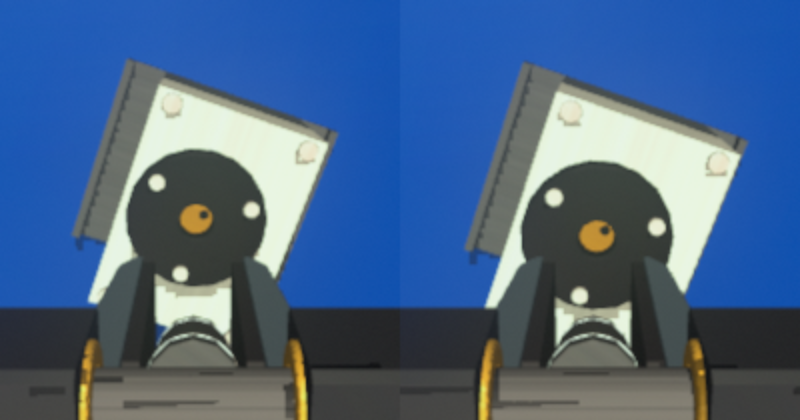

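Run:
```python
from h import *
print(arm.current_width(),arm.current_ee_pos(),arm.current_t())
s=arm.snapshot("scene")[:,:,::-1]; cv2.imwrite("pics/s2.png",s)
w=cv2.imread("pics/in.png")
a=cv2.resize(s[130:250,210:450],(800,400),interpolation=cv2.INTER_CUBIC)
b=np.hstack([cv2.resize(w,(320,200)),cv2.resize(cv2.imread("pics/lift_wrist.png"),(320,200)),np.zeros((200,160,3),np.uint8)])
cv2.imwrite("pics/v5.png",np.vstack([a,b]))
```

```text
0.019480249654846328 [0.57411857 0.19781785 0.1622035 ] 20.2583
```

View pics/v5.png

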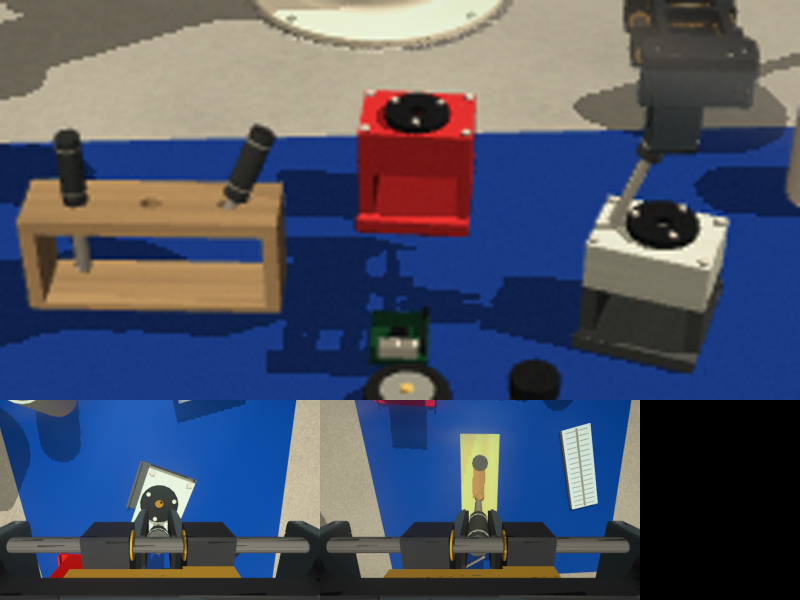

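Run:
```python
from h import *
yf=np.array([.3846,.9231]); ctr=np.array([.5772,.1940]); face=ctr+.047*yf; R=down(67.4)
p=arm.current_ee_pos(); arm.move_l([p[0],p[1],.235],feed=.15)
P=lambda s:face+s*yf
arm.move_to([*P(.085),.235],R); arm.move_l([*P(.085),.125],R,feed=.15); arm.sleep(.2)
f0=arm.current_force(); print(f0.round(2),arm.current_t())
for s in [.06,.05,.04,.03,.022,.016,.012,.009,.007,.006,.005]:
    arm.move_l([*P(s),.125],R,feed=.04); f=arm.current_force()-f0; fy=f[:2]@yf
    print(s,round(fy,2),f.round(2))
    if np.linalg.norm(f)>14: print("stop");break
print(arm.current_t(),arm.current_width())
cv2.imwrite("pics/str_s.png",arm.snapshot("scene")[:,:,::-1])
arm.move_l([*P(.03),.125],R,feed=.1); arm.sleep(.2)
arm.move_l([*P(.03),.20],R,feed=.15); arm.sleep(.2)
c=arm.get_calibration("wrist"); p=arm.current_ee_pos(); print("tip exp px",proj(c,[p[0],p[1],p[2]-.0792]),p, (arm.current_force()-f0).round(2),arm.current_t())
cv2.imwrite("pics/str_w.png",arm.snapshot("wrist")[:,:,::-1]); cv2.imwrite("pics/str_s2.png",arm.snapshot("scene")[:,:,::-1])
a=cv2.imread("pics/str_s.png")[120:250,340:470];a2=cv2.imread("pics/str_s2.png")[120:250,340:470];b=cv2.imread("pics/str_w.png")[150:300,240:400]
cv2.imwrite("pics/v6.png",np.hstack([cv2.resize(q,(266,300),interpolation=cv2.INTER_CUBIC) for q in(a,a2,b)]))
```

```text
[-0.09 -0.01 -1.23] 22.6083
0.06 -0.46 [-0.79 -0.17  0.08]
0.05 0.43 [ 0.75  0.15 -0.34]
0.04 2.29 [ 0.82  2.14 -0.97]
0.03 5.2 [2.96 4.41 1.59]
0.022 4.35 [2.75 3.56 0.69]
0.016 4.51 [2.44 3.87 0.78]
0.012 4.41 [2.04 3.93 0.95]
0.009 5.21 [2.58 4.57 1.87]
0.007 4.31 [2.44 3.65 2.22]
0.006 4.96 [2.04 4.52 2.81]
0.005 5.42 [2.16 4.97 2.02]
26.4833 0.019367295517775777
tip exp px [317.59409189 204.56105122] [0.6063098  0.26486822 0.19880562] [ 0.52 -0.49  0.02] 27.9833
```

View pics/v6.png

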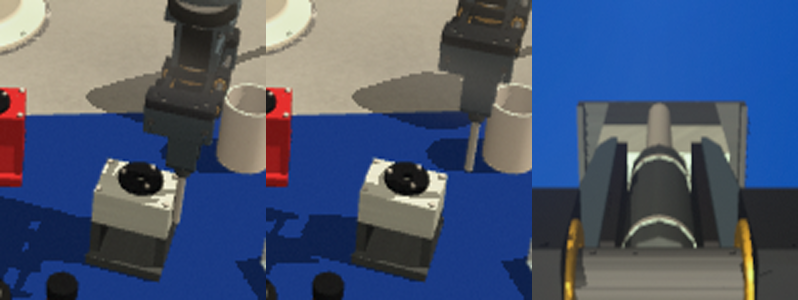

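Run:
```python
from h import *
for n in("str_w","lift_wrist"):
    im=cv2.imread(f"pics/{n}.png"); print(n)
    for r in range(190,212): print(r,im[r,308:328:3].tolist() if r%2 else im[r,317].tolist())
a=[cv2.resize(cv2.imread(f"pics/{n}.png")[170:270,280:360],(400,500),interpolation=cv2.INTER_CUBIC) for n in("str_w","lift_wrist")]
cv2.imwrite("pics/v7.png",np.hstack(a))
```

```text
str_w
190 [184, 93, 32]
191 [[184, 93, 34], [184, 92, 33], [185, 92, 34], [184, 92, 32], [183, 92, 34], [184, 91, 32], [183, 91, 31]]
192 [184, 92, 33]
193 [[184, 93, 34], [184, 91, 32], [184, 92, 33], [183, 91, 33], [183, 92, 34], [183, 91, 32], [183, 91, 30]]
194 [183, 92, 33]
195 [[184, 93, 33], [184, 92, 33], [184, 92, 32], [183, 93, 34], [183, 92, 33], [183, 91, 32], [183, 91, 32]]
196 [182, 92, 33]
197 [[184, 93, 34], [184, 92, 34], [184, 92, 33], [183, 92, 33], [183, 93, 34], [183, 91, 32], [183, 90, 33]]
198 [183, 92, 33]
199 [[184, 93, 34], [184, 92, 35], [184, 93, 34], [183, 92, 34], [183, 91, 34], [183, 90, 33], [183, 90, 32]]
200 [137, 81, 50]
201 [[83, 69, 62], [85, 74, 67], [89, 81, 76], [100, 97, 96], [83, 70, 63], [82, 70, 62], [82, 69, 62]]
202 [115, 127, 134]
203 [[72, 67, 63], [82, 82, 81], [126, 141, 149], [123, 138, 145], [97, 105, 108], [71, 66, 64], [71, 67, 64]]
204 [123, 139, 146]
205 [[73, 68, 65], [111, 123, 130], [126, 141, 149], [122, 138, 145], [107, 119, 125], [71, 68, 65], [71, 67, 64]]
206 [122, 137, 144]
207 [[72, 66, 65], [113, 125, 133], [126, 141,
[... 1181 characters left out ...]
, 138]
203 [[128, 222, 211], [86, 107, 111], [104, 124, 130], [110, 131, 138], [104, 123, 129], [109, 187, 198], [121, 213, 213]]
204 [110, 131, 138]
205 [[129, 222, 211], [87, 103, 108], [103, 122, 129], [109, 131, 138], [103, 123, 130], [104, 170, 172], [121, 212, 212]]
206 [109, 130, 138]
207 [[128, 222, 211], [88, 103, 109], [105, 124, 132], [109, 129, 138], [103, 122, 129], [100, 159, 162], [122, 212, 212]]
208 [109, 130, 137]
209 [[129, 222, 211], [88, 105, 110], [105, 125, 132], [109, 130, 136], [102, 121, 128], [100, 156, 160], [122, 212, 212]]
210 [109, 129, 137]
211 [[128, 222, 211], [89, 106, 111], [106, 125, 132], [110, 129, 137], [102, 122, 129], [97, 145, 148], [122, 213, 213]]
```

View pics/v7.png

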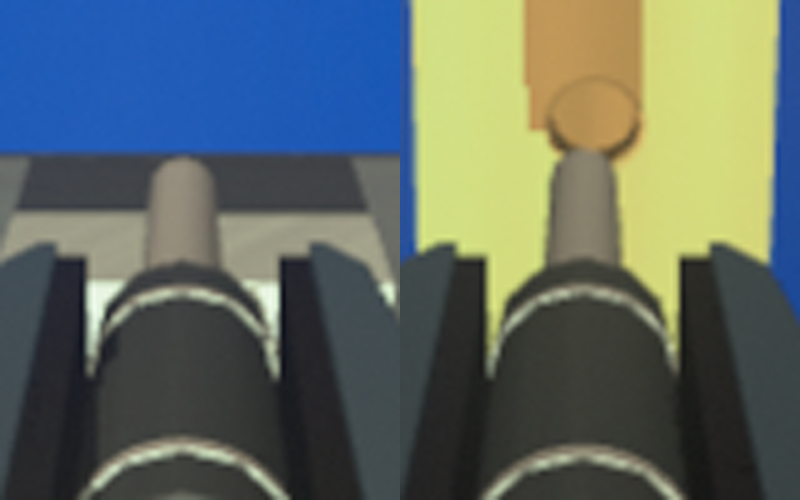

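Run:
```python
from h import *
yf=np.array([.3846,.9231]); H=np.array([.5741,.1978])+.0013*yf; R=down(67.4); off=.0792
arm.move_l([*H,.198],R,feed=.15); arm.move_l([*H,.098+off],R,feed=.1); arm.sleep(.3)
f0=arm.current_force(); print(arm.current_t())
z=.098; log=[]; peak=0; bad=False
while z>.0705:
    z-=.0015; arm.move_l([*H,z+off],R,feed=.03); f=arm.current_force()-f0; log.append((round(z*1e3,1),*f.round(1)))
    if f[2]>5 or np.hypot(*f[:2])>7: bad=True; break
if not bad:
    while z>.041:
        z-=.001; arm.move_l([*H,z+off],R,feed=.02); f=arm.current_force()-f0; log.append((round(z*1e3,1),*f.round(1)))
        peak=max(peak,f[2])
        if np.linalg.norm(f)>20: bad=True;break
        if peak>4 and f[2]<1.5 and z<.052: break
for l in log: print(*[float(v) for v in l])
print(bad,peak,arm.current_t(),arm.current_width())
cv2.imwrite("pics/p1.png",arm.snapshot("scene")[:,:,::-1])
```

```text
29.3833
96.5 0.8 0.1 0.0
95.0 0.2 -0.3 -0.1
93.5 0.2 -0.8 0.5
92.0 -0.6 -0.4 -0.1
90.5 0.3 -0.4 -0.3
89.0 -0.4 -1.1 0.6
87.5 1.0 0.8 0.7
86.0 -0.4 0.3 -0.4
84.5 -0.3 -0.7 -0.0
83.0 -0.2 -0.8 -0.5
81.5 0.2 -0.1 -0.4
80.0 -0.6 -0.6 -0.7
78.5 0.1 -0.7 0.5
77.0 -0.1 -0.6 -0.3
75.5 0.3 -0.2 1.3
74.0 0.0 -0.2 -1.0
72.5 1.5 -1.6 -0.1
71.0 -0.7 -0.9 -0.3
69.5 0.4 -0.9 -0.6
68.5 -0.5 0.7 2.0
67.5 -0.5 0.7 5.9
66.5 -1.2 1.4 8.1
65.5 -1.7 0.4 8.4
64.5 -0.8 -0.2 7.5
63.5 -0.1 0.7 8.5
62.5 -0.9 0.2 7.9
61.5 0.2 1.4 7.7
60.5 -0.3 -0.3 8.1
59.5 -0.4 0.8 8.3
58.5 -0.7 0.4 7.8
57.5 -0.4 -0.4 7.9
56.5 -1.3 1.1 7.8
55.5 -1.7 0.4 7.4
54.5 -1.5 0.8 7.7
53.5 -1.2 0.7 6.6
52.5 -1.3 0.6 6.5
51.5 -0.8 1.4 2.9
50.5 -0.7 -0.0 1.0
False 8.474309466921612 38.8833 0.019566741493810307
```

Run:
```python
from h import *
yf=np.array([.3846,.9231]); H=np.array([.5741,.1978])+.0013*yf; R=down(67.4); off=.0792
for z in(.0485,.0465,.0445,.0425):
    arm.move_l([*H,z+off],R,feed=.03); print(z,arm.current_force().round(1))
cv2.imwrite("pics/p2.png",arm.snapshot("scene")[:,:,::-1])
arm.move_l([*H,.25],R,feed=.15); print(arm.current_t())
c=arm.get_calibration("wrist"); cv2.imwrite("pics/p2w.png",arm.snapshot("wrist")[:,:,::-1])
cv2.imwrite("pics/p3.png",arm.snapshot("scene")[:,:,::-1])
a=[cv2.imread(f"pics/{n}.png")[170:245,370:445] for n in("p2","p3")]
b=cv2.imread("pics/p3.png")[160:235,205:305]; w=cv2.imread("pics/p2w.png")[130:270,240:400]
cv2.imwrite("pics/v8.png",np.vstack([np.hstack([cv2.resize(q,(400,300),interpolation=cv2.INTER_CUBIC) for q in r]) for r in((a[0],a[1]),(b,w))]))
```

```text
0.0485 [ 0.2 -0.8 -1.5]
0.0465 [ 0.8  0.  -1.9]
0.0445 [ 0.  -0.5 -1.7]
0.0425 [ 0.3  0.2 -0.9]
40.9917
```

View pics/v8.png

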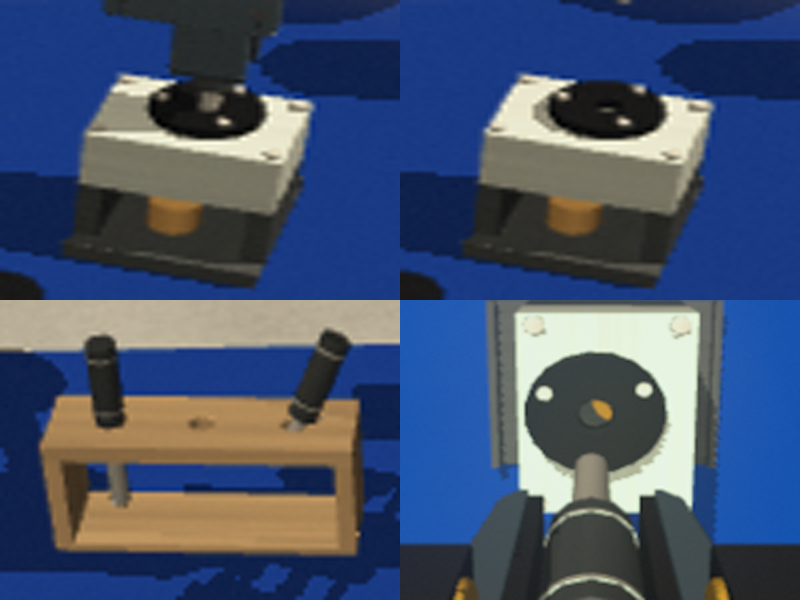

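Run:
```python
from h import *
R=down(86.5); off=.0792; D=np.array([.5223,-.1934])+.0013*np.array([.061,.998])
arm.move_to([*((D+[.5741,.1978])/2),.27],R); arm.move_to([*D,.25],R); print(arm.current_t())
arm.move_l([*D,.095+off],R,feed=.1); arm.sleep(.3); f0=arm.current_force()
z=.095; ok=True
while z>.024:
    z=max(z-.004,.0235); arm.move_l([*D,z+off],R,feed=.05); f=arm.current_force()-f0
    if f[2]>5 or np.hypot(*f[:2])>8: ok=False;print(z,f.round(1));break
if ok:
    while z>.0195:
        z-=.001; arm.move_l([*D,z+off],R,feed=.03); f=arm.current_force()-f0
        if f[2]>3: break
print(ok,z,f.round(1),arm.current_t())
if ok:
    arm.grip(.05); arm.sleep(.2); print(arm.current_width(),arm.current_t())
cv2.imwrite("pics/r1.png",arm.snapshot("scene")[:,:,::-1])
```

```text
42.7167
True 0.019499999999999997 [-2.   1.4 11.3] 49.425
0.04990264777847403 50.2667
```

Run:
```python
from h import *
p=arm.current_ee_pos(); arm.move_l([p[0],p[1],.24],feed=.15); print(arm.current_t())
pos,R=look([.5223,-.1934],.42,0); arm.move_to(pos,R)
c=arm.get_calibration("wrist"); cv2.imwrite("pics/end_w.png",arm.snapshot("wrist")[:,:,::-1]); np.savez("pics/end_w.npz",**c); cv2.imwrite("pics/end_s.png",arm.snapshot("scene")[:,:,::-1])
print(arm.current_t(),arm.current_force().round(2))
from m import rack; rack("end_w")
a=cv2.imread("pics/end_s.png")[160:235,205:305]; b=cv2.imread("pics/end_w.png")[130:280,190:450]; d=cv2.imread("pics/end_s.png")[150:300,170:470]
cv2.imwrite("pics/v9.png",np.vstack([np.hstack([cv2.resize(a,(400,300),interpolation=cv2.INTER_CUBIC),cv2.resize(b,(400,300))]),cv2.resize(d,(800,300))]))
```

```text
51.4083
52.7417 [0.23 0.51 0.52]
end_w [390.5 204.5  13. ] [ 0.5181 -0.2528  0.145 ]
end_w [313.5 201.5  12.5] [ 0.5204 -0.1918  0.145 ]
end_w [205.5 205.5  12.5] [ 0.5171 -0.1062  0.145 ]
end_w [273.5 207.5  11.8] [ 0.5156 -0.1601  0.145 ]
```

View pics/v9.png

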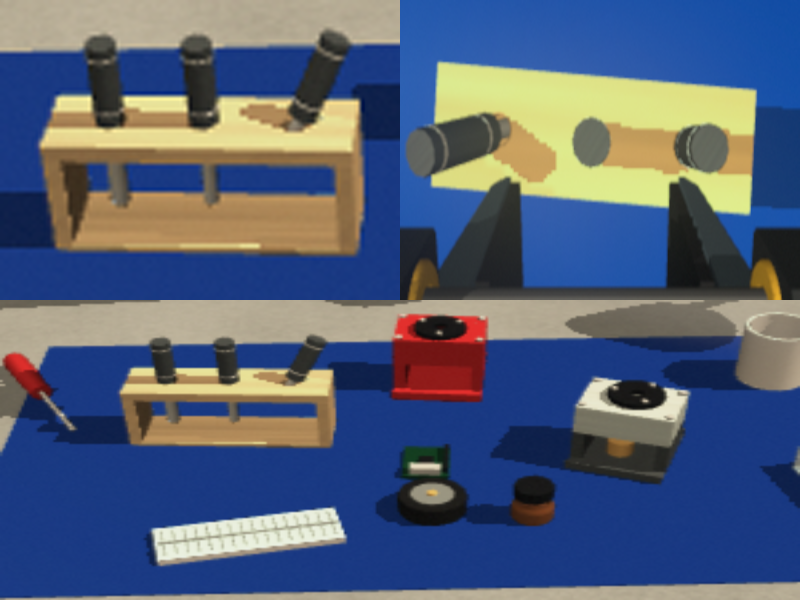

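Run:
```python
from h import *
from m import rack
R=down(86.5); u=np.array([.061,.998]); S=np.array([.5258,-.1332]); P=lambda s:S+s*u
arm.move_to([*P(.070),.2],R); arm.grip(0.0); 
arm.move_l([*P(.070),.112],R,feed=.15); arm.sleep(.1); f0=arm.current_force(); print(arm.current_t())
for s in(.055,.048,.042,.037,.033,.030,.0275,.026):
    arm.move_l([*P(s),.112],R,feed=.05); f=arm.current_force()-f0; print(s,f.round(1))
    if np.linalg.norm(f)>9 or arm.current_t()>60: print("stop");break
arm.move_l([*P(.045),.112],R,feed=.1); arm.move_l([*P(.045),.235],R,feed=.2); print(arm.current_t())
pos,Rl=look([.5223,-.1934],.42,0); arm.move_to(pos,Rl)
c=arm.get_calibration("wrist"); cv2.imwrite("pics/end2.png",arm.snapshot("wrist")[:,:,::-1]); np.savez("pics/end2.npz",**c); rack("end2"); print(arm.current_t(),arm.current_force().round(1))
```

```text
55.4667
0.055 [-0.5 -1.4 -0.5]
0.048 [-0.2 -1.7  0.5]
0.042 [-0.  -1.2 -0.7]
0.037 [-1.1 -1.1 -0.5]
0.033 [-0.2 -0.7 -0.4]
0.03 [-0.3 -0.5 -1.6]
0.0275 [-0.9 -0.2 -0.2]
0.026 [-0.8 -0.5 -0.6]
58.8333
end2 [390.5 203.5  13. ] [ 0.5188 -0.2524  0.145 ]
end2 [237.5 194.5  11.6] [ 0.5256 -0.1313  0.145 ]
end2 [314.5 199.5  11.6] [ 0.5218 -0.1923  0.145 ]
59.9583 [ 0.3  0.6 -0.3]
```

The stub punch is upright again at (.5256, -.1313), and the drift stands at (.5218, -.1923). Both are within 2 mm of where they started, so I'm handing in.

```bash
python3 -c "
from rig import arm
arm.sign_off(); print(arm.current_t())"
```

```text
the job is handed in; nothing more can be done
the job is handed in; nothing more can be done
```

The bush is out and lying in the tray, and the drift stands back in its own rack hole. I handed the job in at about 60 s of the 69 s allowed. No verdict was reported.

- **Press:** I found the guide hole by eye, 4.9 mm off the block's centre. The drift went through the cover with no contact force above the sensor noise. It then pushed the bush out with a peak of about 8.5 N on the wrist sensor.
- **Mishap:** On the way to the fixture I moved too low, and the drift's nose hit the stub punch. The punch was knocked over at an angle in its hole, and the drift turned about 30° in the gripper.
- **Mending it:** I straightened the drift by pressing its nose gently against the block's side, at about 5 N. At the end I nudged the stub punch upright again.
- **Bush check:** The camera shows the bush standing in the tray under the block.
- **Rack check:** The last camera measurements put the drift's top about 1.3 mm from where it started, and the stub and broad punches within 2 mm. The three were measured by circle fits only, as I had used up my picture views. I last saw the drift upright before the nudge.
- **Not confirmed:** I could not measure how far the stub punch moved while it was tilted. I estimate about 12 mm against the 20 mm limit.
- **Harder than planned:** Seating the drift in the rack gave a brief reading of about 11 N.

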